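Hold the loupe in focus over the open phone's chip

TASK

One of the two phones on the blue repair mat already has its black cover on; the other still lies open with its board showing. Take the loupe from its wooden rest by the handle and hold it over the open phone, the lens level and centred above the white-labelled square chip on its board, with the middle of the lens as high as the red pointer on the rule stand marks. Finish with the robot still holding the loupe steady there, and leave the phones, cover, battery and pointer as they lie.

Things in the scene. Friction and masses are not known exactly. Their poses are not given: they have to be found in the camera images.
- loupe: hand loupe, 175 mm long, about 70 g. Origin: centre of the lens. z: optical axis; x: from handle to lens, so the handle runs along -x. Steel rim 60 mm across, 12 mm high, round the glass; brass neck; black handle 14 mm wide and 14 mm high from x = -42 to -142 mm, its centre line through the origin. Starts in its rest, lens end down, x about 18 deg below level, lens centre 23 mm above the cloth.
- loupe_rest: wooden rest fixed to the cloth, 185 x 60 mm, base 6 mm high. Origin: underside, straight below the lens centre; x: from the yoke to the felt pad. The rim sits on the pad behind a low lip (top 14 mm, x = 33 mm). A yoke at x = -116 mm carries the handle's end: two posts 67 mm high, 34 mm over both, 20 mm between them. The handle is free between x = -42 and -105 mm, its centre 44 mm high at x = -67 mm.
- phone_a: one of two like opened phone frames, 110 x 48 x 9 mm, loose on the mat, black, with a green board in the half nearer the robot and a window in the head half. Origin: centre of the underside; x along the phone to its head, z up.
- phone_b: the other opened phone frame, the same in all its measures and axes as phone_a.
- chip_a (a point): top centre of the square chip (15 mm, grey metal with a white label, beside the orange ribbon) on phone_a's board, 9 mm above the cloth; hidden when the cover is on that phone.
- chip_b (a point): top centre of the same chip on phone_b's board.
- cover: black phone back cover, 102 x 48 x 4 mm, lying square on top of whichever phone is closed, its centre over that phone's centre. Origin: centre of the underside.
- battery: white phone battery, 56 x 38 x 6 mm, loose on the mat between the phones. Origin: centre of the underside.
- mat: blue silicone repair mat, 170 x 250 x 3 mm with a rim 5 mm high, fixed to the cloth. Origin: centre of the underside; x: its 170 mm side, away from the robot. Two fixed green wall pipes stand left of it, taller than the arm: 52 mm across at x = 0.51, y = 0.32 m and 108 mm across at x = 0.64, y = 0.19 m; an arm swinging in from the left must draw in to pass between them and the robot.
- rule_stand: steel rule 24 mm wide standing upright in a dark foot 50 x 56 mm, behind the mat, 170 mm high, fixed. Origin: centre of the foot's underside; its front faces -x.
- pointer_tip (a point): tip of the red pointer on the red slider of the rule stand; its z is the height at which the middle of the lens must be held, 80 to 135 mm above the cloth. The slider stays by friction (about 3 N) and is not to be moved. The point's z is up.

How it is judged:
By the outcome, as a careful person would: the job done as asked, in the order asked, and still so for the second after the job is handed in, while the arm keeps its last pose, push and grip.
It also fails if it takes over 40 s, if anything falls off the work surface, if the arm or the gripper's body presses on something with over 40 N, if the wrist force passes 120 N, or if a joint passes its speed limit or range.

ROBOT

A 6-joint arm with a two-finger parallel gripper is mounted at the origin on a cart in front of the work surface, level with it; the furniture and walls round the work are solid. World frame = base frame: x ahead of the robot, y to its left, z up, the work surface at z = 0. Lengths are in mm, angles in rad, forces in N, time in s.
With the tool pointing down it reaches from about 425 to 925 mm from the base axis. Payload 12.5 kg.
Tool frame: the origin (TCP) lies between the finger pads; the fingertips stand 14 mm ahead of it and the grasp point (between the pads) lies 5 mm behind it; z points along the fingers, y is the line along which they close (so a half turn about z gives the same grasp; the last joint's range is limited). The gripper opens to 85 mm and grips with 20 to 120 N. Pads are 22 mm wide; open, the fingers measure 114 mm over their backs; the gripper's body (76 mm by 85 mm) begins 54 mm behind the grasp point. The pads swing forward as they close: fully open they stand 13 mm farther back than shut.
Start: joints at [1.029, 0.491, 1.559, -0, 1.092, -0.106], TCP at [263.82, 566.606, 245.327] pointing down, gripper open.
Joint ranges: [-3.1, 3.1], [-0.84, 2.19], [0.05, 2.79], [-1.13, 4.28], [0.06, 2.93], [-2.69, 2.69]. Speed limits (rad/s): [2.22, 2.22, 2.79, 3.14, 3.14, 3.14].

INTERFACE

Orientations are given as a rotation vector (axis times angle).
In Python, from rig import state, vision, ticket gives the robot as it stands.
- The arm moves only by the tool send_rows, never from a script. Its argument "plan" is a list of rows, each an object with "grip": the gripper command: -1 is fully open, 1 is shut, values between are in proportion; "slide": the shift along the tool's x, y, z in m, a list of three; "twist": the turn about the tool's z in rad. A call has exactly 5 rows; each row is the pose to reach, as a shift and turn from the pose commanded when the call began, along the tool's axes at that moment; what a row does not reach only later rows make up. A row lasts 1/10 s, in which the tool goes at most 50 mm and 8.59 degrees, less where a joint would pass 70% of its speed; a pose out of reach is approached as far as the arm can. A call with a gripper value outside its range is refused whole. The fingers move at their own pace and stop on an object; "newtons" is the grip in N (left out, the last holds). Time passes only in rows, so rows that repeat a pose let the fingers close, or fill a call up. It gives the time, the measured TCP pose, the force, the opening and the grip force at its end, in the units of the state.
- state(): the state, without advancing time (a new reading comes with each control period).
- vision.get_image(name): name is "side" or "top"; returns a dict with "image" (400x640x3 uint8, red, green, blue), "K" (3x3 intrinsics, pixels), "k1" (the pictures are not rectified: a ray, as slopes to the right and down, at radius r is drawn at 1 + k1 r^2 times it, then the intrinsics apply), "R" (3x3) and "t" (3): a world point X has camera coordinates R X + t. Camera axes: x right, y down, z forward; pixel columns grow to the right and rows downward; lengths in mm; the calibration is good to about 2 mm. A picture is of the moment at which its call begins. There is no depth.
- ticket.close_job(): hands the job in; it is judged then, once.
The state is a dict: "time": time; "q": joint angles; "qd": joint speeds; "joint_efforts": joint torques, N m; "position": TCP position; "tool_rot": TCP orientation; "force": force on the tool from outside, world axes, zero at the start; "wrist_torque": the same for the moment, N m; "finger_gap": finger opening in mm; "grasp_force": force on a finger pad.
Only numpy, scipy, OpenCV 4.12 (cv2) and the standard library are available. Lean on these libraries where they do the work, as an engineer would, in place of code of your own. Each camera call takes 0.05 s, during which the arm holds its last target. There are 200 camera calls.

## Working session

There is one attempt and no reset: what is moved stays moved. The work goes in short steps, Python scripts to look and compute and a tool call to move; the robot and the scene stay as the last step left them, time stands still between calls to the robot, and variables do not carry over. Pictures are saved under pics/ and viewed, at most 10 in all, crops included, and the job is handed in when it is done.

Besides the shell and the picture viewer there is one more tool, called after "Request:" by a JSON object that holds its "fn" and its "kwargs", one argument or row to a line. send_rows: Moves the arm, as the interface text tells. Its arguments: {"type":"object","properties":{"plan":{"type":"array"},"newtons":{"type":"number"}},"required":["plan"]}

```bash
mkdir -p pics; ls
cat > h.py <<'E'
import numpy as np, cv2
from rig import state, vision, ticket
def ray(c,u,v):
    K=np.array(c["K"]);R=np.array(c["R"]);t=np.array(c["t"])
    d=np.array([(u-K[0,2])/K[0,0],(v-K[1,2])/K[1,1]]);s=d.copy()
    for _ in range(30): s=d/(1+c["k1"]*(s@s))
    return -R.T@t, R.T@np.array([s[0],s[1],1.])
def onz(c,u,v,z):
    o,d=ray(c,u,v); return o+d*(z-o[2])/d[2]
def tri(c1,p1,c2,p2):
    o1,d1=ray(c1,*p1);o2,d2=ray(c2,*p2)
    d1/=np.linalg.norm(d1);d2/=np.linalg.norm(d2)
    s=np.linalg.lstsq(np.c_[d1,-d2],o2-o1,rcond=None)[0]
    a=o1+s[0]*d1;b=o2+s[1]*d2
    return (a+b)/2,np.linalg.norm(a-b)
def proj(c,X):
    x=np.array(c["R"])@X+np.array(c["t"]);s=x[:2]/x[2];s=s*(1+c["k1"]*(s@s))
    K=np.array(c["K"]);return K[0,0]*s[0]+K[0,2],K[1,1]*s[1]+K[1,2]
def save(c,n,box=None,f=1):
    im=c["image"][:,:,::-1]
    if box: im=im[box[1]:box[3],box[0]:box[2]]
    cv2.imwrite("pics/"+n,cv2.resize(im,None,fx=f,fy=f,interpolation=cv2.INTER_CUBIC))
E
python3 - <<'E'
from h import *
import pickle
s=state();print(s)
for n in("top","side"):
    c=vision.get_image(n);pickle.dump(c,open(n+".pkl","wb"));save(c,n+"0.png",None,1.25)
    o=ray(c,320,200);print(n,c["k1"],c["K"],o)
E
```

```text
pics
{'time': 0.0, 'q': array([ 1.02940423e+00,  4.91576136e-01,  1.55949200e+00,  2.09969528e-05,
        1.09172139e+00, -1.05617213e-01]), 'qd': array([ 6.99442056e-05,  6.01046376e-04,  1.62148206e-03,  2.01313282e-04,
       -1.11493245e-03, -1.44594104e-03]), 'joint_efforts': array([ 1.48178111e-03, -6.18448877e+01, -2.61584061e+01, -9.35135949e-05,
        4.03374157e-03,  4.31471946e-06]), 'position': array([263.6845563 , 566.39505367, 244.70278713]), 'tool_rot': array([-6.79038906e-01, -3.06692126e+00,  1.77298875e-03]), 'force': array([-0.80827148, -0.09611163, -0.99781135]), 'wrist_torque': array([-0.02518832, -0.0317117 , -0.00481297]), 'grasp_force': 0.0, 'finger_gap': 85.46236505913028}
top -0.09804808345576577 [[425.46714596   0.         314.75705648]
 [  0.         425.46714596 203.84750525]
 [  0.           0.           1.        ]] (array([345.28929884, -67.58165653, 902.99287115]), array([ 0.26136619, -0.03706082, -0.96464908]))
side -0.1346820043118868 [[508.68500902   0.         321.11178736]
 [  0.         508.68500902 195.62802182]
 [  0.           0.           1.        ]] (array([ 132.6604339 , -761.70546087,  446.82392663]), array([ 0.45618639,  0.76674914, -0.45173928]))
```

View pics/top0.png

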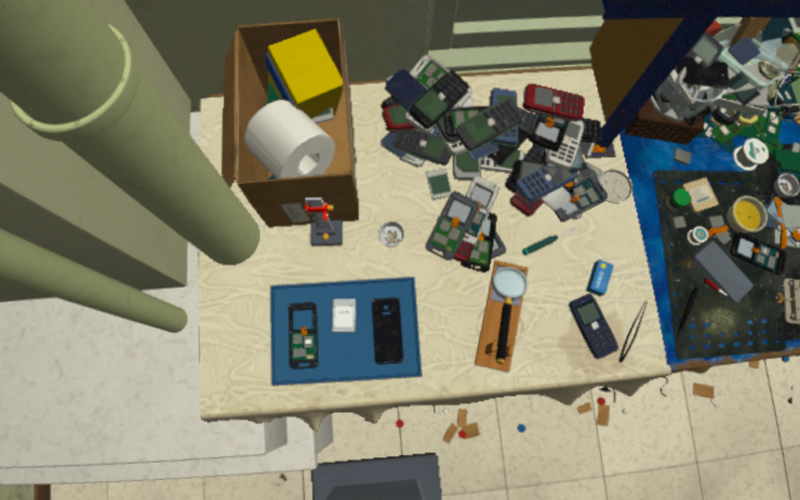

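View pics/side0.png

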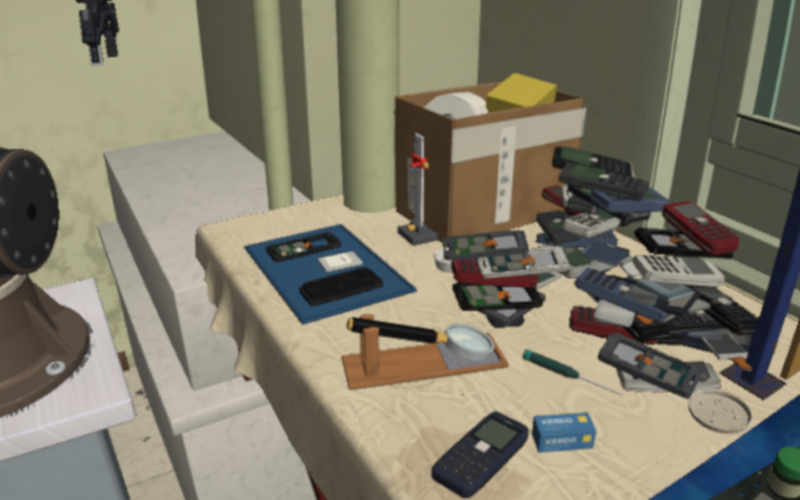

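The top view shows the open phone at about (303,335), the covered one at (387,330) and the loupe lens at (508,285) with its handle running down to (502,362). In the side view the pointer is at (420,160). All of these are in 1.25x pixels. I'll zoom in on these next.

Run:
```python
from h import *
import pickle
T=pickle.load(open("top.pkl","rb"));S=pickle.load(open("side.pkl","rb"))
def crop(c,b,f): return cv2.resize(c["image"][b[1]:b[3],b[0]:b[2],::-1],None,fx=f,fy=f,interpolation=cv2.INTER_CUBIC)
a=crop(T,(220,230,270,305),4) #200x300
b=crop(T,(375,200,435,300),3) #180x300
d=crop(T,(230,150,290,200),5) #300x250
e=crop(S,(310,95,360,200),4)
g=crop(S,(265,240,415,310),3)
m=np.zeros((600,800,3),np.uint8)
def put(i,x,y): m[y:y+i.shape[0],x:x+i.shape[1]]=i
put(a,0,0);put(b,200,0);put(d,390,0);put(e,0,0+310-130) if 0 else None
put(cv2.resize(e,None,fx=.65,fy=.65),690-30,260) ;put(g,0,310)
e2=crop(S,(310,105,360,155),5);put(e2,460,330)if 0 else None
cv2.imwrite("pics/c1.png",m)
# red blobs
for n,c,bx in(("T",T,(235,150,285,200)),("S",S,(320,110,350,145))):
    im=c["image"][bx[1]:bx[3],bx[0]:bx[2]].astype(int)
    k=(im[...,0]>110)&(im[...,1]<70)&(im[...,2]<70)
    y,x=np.nonzero(k);print(n,[(u+bx[0],v+bx[1]) for u,v in zip(x,y)])
# loupe handle in side view & top: dark
def dark(c,bx,th=60):
    im=c["image"][bx[1]:bx[3],bx[0]:bx[2]];k=(im.max(2)<th).astype(np.uint8)
    n,l,st,ce=cv2.connectedComponentsWithStats(k);i=1+np.argmax(st[1:,4])
    y,x=np.nonzero(l==i);p=np.c_[x,y]+np.array(bx[:2])
    return p
for n,c,bx in(("T",T,(375,235,425,300)),("S",S,(275,250,365,280))):
    p=dark(c,bx);print(n,len(p),cv2.minAreaRect(p.astype(np.float32)),p.mean(0))
# white label
im=T["image"][255:300,225:260].astype(int);k=(im.min(2)>150);y,x=np.nonzero(k);print("label",list(zip(x+225,y+255,im[k].tolist())))
```

```text
T [(np.int64(261), np.int64(162)), (np.int64(244), np.int64(163)), (np.int64(245), np.int64(163)), (np.int64(261), np.int64(163)), (np.int64(262), np.int64(163)), (np.int64(244), np.int64(164)), (np.int64(245), np.int64(164)), (np.int64(246), np.int64(164)), (np.int64(260), np.int64(164)), (np.int64(261), np.int64(164)), (np.int64(244), np.int64(165)), (np.int64(245), np.int64(165)), (np.int64(246), np.int64(165)), (np.int64(247), np.int64(165)), (np.int64(248), np.int64(165)), (np.int64(249), np.int64(165)), (np.int64(250), np.int64(165)), (np.int64(251), np.int64(165)), (np.int64(252), np.int64(165)), (np.int64(253), np.int64(165)), (np.int64(254), np.int64(165)), (np.int64(255), np.int64(165)), (np.int64(256), np.int64(165)), (np.int64(257), np.int64(165)), (np.int64(258), np.int64(165)), (np.int64(259), np.int64(165)), (np.int64(260), np.int64(165)), (np.int64(261), np.int64(165)), (np.int64(244), np.int64(166)), (np.int64(245), np.int64(166)), (np.int64(246), np.int64(166)), (np.int64(247), np.int64(166)), (np.int64(248), np.int64(166)), (np.int64(249), np.int64(166)), (np.int64
[... 4401 characters left out ...]
8, 181, 168]), (np.int64(245), np.int64(272), [220, 222, 208]), (np.int64(246), np.int64(272), [222, 224, 212]), (np.int64(247), np.int64(272), [222, 223, 210]), (np.int64(248), np.int64(272), [196, 198, 185]), (np.int64(244), np.int64(273), [183, 187, 174]), (np.int64(245), np.int64(273), [225, 227, 216]), (np.int64(246), np.int64(273), [227, 229, 219]), (np.int64(247), np.int64(273), [224, 226, 215]), (np.int64(248), np.int64(273), [199, 202, 187]), (np.int64(244), np.int64(274), [176, 180, 168]), (np.int64(245), np.int64(274), [219, 221, 210]), (np.int64(246), np.int64(274), [216, 219, 207]), (np.int64(247), np.int64(274), [199, 203, 188]), (np.int64(248), np.int64(274), [176, 180, 168])]
```

View pics/c1.png

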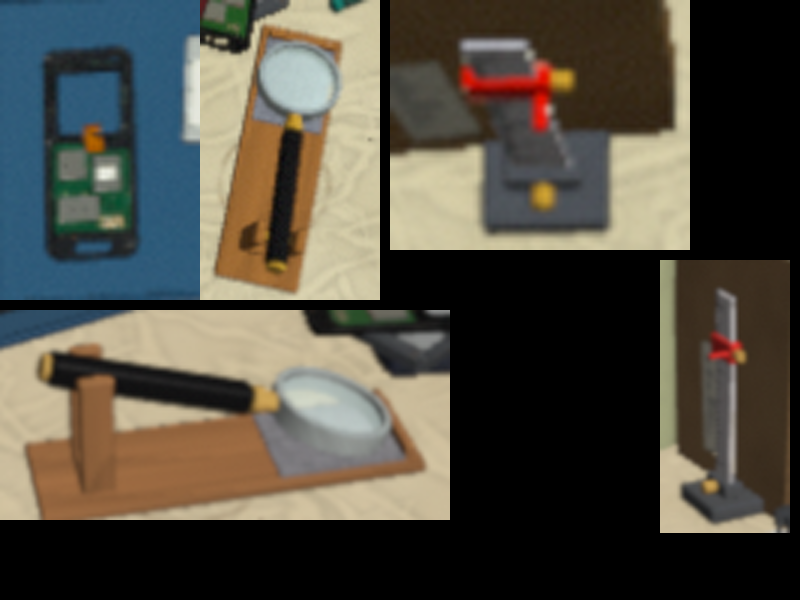

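The open phone is the left one. Its chip sits at top (246,273). The pointer tip is at top (259.7,176.5) and side (328.7,131). The tool can only turn about its own vertical axis, so a loupe lifted at 18 deg will need levelling inside the grip.

Run:
```python
from h import *
import pickle
from scipy.spatial.transform import Rotation as Ro
np.set_printoptions(precision=1,suppress=True)
T=pickle.load(open("top.pkl","rb"));S=pickle.load(open("side.pkl","rb"))
print("tip",tri(T,(259.6,176.5),S,(328.6,131)))
print("chip",onz(T,246.2,273,9))
cc=lambda x,y:((x+.5-200)/3-.5+375,(y+.5)/3-.5+200)
sc=lambda x,y:((x+.5)/3-.5+265,(y+.5-310)/3-.5+240)
L=onz(T,*cc(299,78),25);print("lens",L)
N=onz(T,*cc(294,120),34.5);E=onz(T,*cc(277,267),68.5);print("neck,tail",N,E)
print("neck tri",tri(T,cc(294,121),S,sc(265,400)));print("tail tri",tri(T,cc(277,267),S,sc(46,367)))
im=S["image"]
print("lens tri",tri(T,cc(299,78),S,sc(333,407)))
d=L-E;print("yaw loupe",np.degrees(np.arctan2(d[1],d[0])),np.hypot(*d[:2]))
# rest corners at z=6 top view
for p in((263,27),(342,43),(297,292),(216,275)): print("rest",onz(T,*cc(*p),6))
# posts from side view
for p in((82,380),(113,380)): print("post top",onz(S,*sc(*p),67))
for p in((82,348),(102,348)): print("post2 top",onz(S,*sc(*p),67))
for p in((242,232),(250,222),(262,230),(290,238),(300,245)):print("posts T",onz(T,*cc(*p),67))
s=state();R=Ro.from_rotvec(s["tool_rot"]).as_matrix();print(R,s["position"])
# mat & phones corners
for p in((50,50),(130,50),(135,258),(46,258)): print("ph",onz(T,(p[0]+.5)/4-.5+220,(p[1]+.5)/4-.5+230,9))
for p in((375,298),(402,298),(402,363),(374,362)):print("cover",onz(T,p[0]/1.25,p[1]/1.25,16))
print("box front",onz(T,245/1.25,222/1.25,0),onz(T,357/1.25,218/1.25,0))
```

```text
tip (array([611.9,  13.2, 131. ]), np.float64(1.9015883943958074))
chip [443.3  66.3   9. ]
lens [ 510.9 -281.1   25. ]
neck,tail [ 480.  -271.2   34.5] [ 380.  -239.    68.5]
neck tri (array([ 479.2, -271.3,   32.7]), np.float64(0.86754512901988))
tail tri (array([ 380.2, -239.4,   66.8]), np.float64(0.29886961667229944))
lens tri (array([ 511.4, -281.7,   23. ]), np.float64(0.22402770340077907))
yaw loupe -17.853076980300592 137.5305989008225
rest [ 554.4 -264.8    6. ]
rest [ 537.4 -320.9    6. ]
rest [ 364.2 -263.5    6. ]
rest [ 381.2 -208.6    6. ]
post top [ 389.3 -257.1   67. ]
post top [ 401.1 -264.2   67. ]
post2 top [ 401.6 -234.    67. ]
post2 top [ 409.5 -238.7   67. ]
posts T [ 404.7 -219.4   67. ]
posts T [ 410.6 -225.4   67. ]
posts T [ 404.7 -232.6   67. ]
posts T [ 397.8 -250.2   67. ]
posts T [ 392.7 -256.2   67. ]
[[-0.9  0.4 -0. ]
 [ 0.4  0.9 -0. ]
 [ 0.  -0.  -1. ]] [263.7 566.4 244.8]
ph [511.2  93.1   9. ]
ph [507.6  50.4   9. ]
ph [398.4  53.8   9. ]
ph [402.2  99.9   9. ]
cover [505.6 -51.9  16. ]
cover [501.6 -97.4  16. ]
cover [393.6 -87.5  16. ]
cover [399.3 -41.8  16. ]
box front [666.3 170.6   0. ] [655.8 -31.    0. ]
```

Request:
{"fn": "send_rows", "kwargs": {
  "plan": [
    {"grip":-1,"slide":[0,-0.045,0],"twist":0.14},
    {"grip":-1,"slide":[0,-0.09,0],"twist":0.28},
    {"grip":-1,"slide":[0,-0.135,0],"twist":0.42},
    {"grip":-1,"slide":[0,-0.175,0],"twist":0.56},
    {"grip":-1,"slide":[0,-0.175,0],"twist":0.7}
  ],
  "newtons": 40
}}

```text
time: 0.6
position: [187.7, 404.2, 245.3]
tool_rot: [-1.697, -2.644, 0.004]
force: [0.8, 0.8, 0.0]
finger_gap: 85.4
grasp_force: 0.0
```

```bash
cat > go.py <<'E'
# usage: go.py yawY  x y z [x y z ...]: slides (m, tool axes) and twist from present pose
import sys
from h import *
from scipy.spatial.transform import Rotation as Ro
s=state();R=Ro.from_rotvec(s["tool_rot"]).as_matrix()
yy=np.degrees(np.arctan2(R[1,1],R[0,1]));y=float(sys.argv[1])
print("t",s["time"],"p",s["position"].round(1),"yawY %.1f"%yy,"twist %.3f"%-np.radians((y-yy+180)%360-180),"q",s["q"].round(2),"gap %.1f gf %.1f"%(s["finger_gap"],s["grasp_force"]),"F",s["force"].round(1))
P=np.array(sys.argv[2:],float).reshape(-1,3)
for p in P: print(p,(R.T@(p-s["position"])/1000).round(4))
E
python3 go.py -108 315 315 245 403 190 230 440 70 220
```

```text
t 0.6 p [187.7 404.2 245.3] yawY 24.6 twist 2.314 q [ 0.99  0.24  1.98 -0.    0.93  0.56] gap 85.4 gf 0.0 F [0.8 0.8 0. ]
[315. 315. 245.] [-0.1341  0.0786  0.0003]
[403. 190. 230.] [-0.2844  0.1066  0.0155]
[440.  70. 220.] [-0.4089  0.0903  0.0256]
```

Request:
{"fn": "send_rows", "kwargs": {
  "plan": [
    {"grip":-1,"slide":[-0.042,0.024,0],"twist":0.13},
    {"grip":-1,"slide":[-0.084,0.048,0],"twist":0.26},
    {"grip":-1,"slide":[-0.126,0.073,0],"twist":0.39},
    {"grip":-1,"slide":[-0.172,0.086,0],"twist":0.52},
    {"grip":-1,"slide":[-0.218,0.094,0],"twist":0.65}
  ]
}}

```text
time: 1.1
position: [368.4, 248.4, 245.1]
tool_rot: [-2.452, -1.964, -0.0]
force: [0.8, 1.2, 0.4]
finger_gap: 85.5
grasp_force: 0.0
```

```bash
python3 go.py -108 403 190 235 440 70 220 443 -60 200 444 -260 140
```

```text
t 1.1 p [368.4 248.4 245.1] yawY -12.6 twist 1.665 q [0.44 0.23 1.98 0.   0.93 0.66] gap 85.5 gf 0.0 F [0.8 1.2 0.4]
[403. 190. 235.] [-0.0494  0.0465  0.0101]
[440.  70. 220.] [-0.1584  0.1089  0.0251]
[443. -60. 200.] [-0.2846  0.1402  0.0451]
[ 444. -260.  140.] [-0.4796  0.1849  0.1051]
```

Request:
{"fn": "send_rows", "kwargs": {
  "plan": [
    {"grip":-1,"slide":[-0.035,0.031,0],"twist":0.13},
    {"grip":-1,"slide":[-0.075,0.06,0],"twist":0.26},
    {"grip":-1,"slide":[-0.115,0.083,0.01],"twist":0.39},
    {"grip":-1,"slide":[-0.158,0.107,0.015],"twist":0.52},
    {"grip":-1,"slide":[-0.205,0.12,0.02],"twist":0.65}
  ]
}}

```text
time: 1.6
position: [441.4, 22.0, 224.9]
tool_rot: [2.951, 1.078, 0.001]
force: [0.1, 0.3, 0.3]
finger_gap: 85.4
grasp_force: 0.0
```

```bash
python3 go.py -108 443 -60 210 444.4 -260.1 120
```

```text
t 1.6 p [441.4  22.  224.9] yawY -49.9 twist 1.015 q [-0.1   0.26  2.01  0.    0.87  0.77] gap 85.4 gf 0.0 F [0.1 0.3 0.3]
[443. -60. 210.] [-0.0516  0.0637  0.0149]
[ 444.4 -260.1  120. ] [-0.1796  0.2176  0.1049]
```

Request:
{"fn": "send_rows", "kwargs": {
  "plan": [
    {"grip":-1,"slide":[-0.028,0.034,0.0],"twist":0.13},
    {"grip":-1,"slide":[-0.056,0.068,0.01],"twist":0.26},
    {"grip":-1,"slide":[-0.084,0.102,0.02],"twist":0.39},
    {"grip":-1,"slide":[-0.112,0.136,0.03],"twist":0.52},
    {"grip":-1,"slide":[-0.14,0.17,0.04],"twist":0.65}
  ]
}}

```text
time: 2.1
position: [443.9, -198.1, 184.8]
tool_rot: [-3.14, -0.079, 0.0]
force: [1.2, -0.2, 0.3]
finger_gap: 85.3
grasp_force: 0.0
```

```bash
python3 go.py -108 444.4 -260.1 120
```

```text
t 2.1 p [ 443.9 -198.1  184.8] yawY -87.1 twist 0.364 q [-0.56  0.38  1.96  0.    0.8   0.96] gap 85.3 gf 0.0 F [ 1.2 -0.2  0.3]
[ 444.4 -260.1  120. ] [-0.0026  0.062   0.0648]
```

Request:
{"fn": "send_rows", "kwargs": {
  "plan": [
    {"grip":-1,"slide":[-0.001,0.03,0.02],"twist":0.12},
    {"grip":-1,"slide":[-0.002,0.05,0.045],"twist":0.24},
    {"grip":-1,"slide":[-0.003,0.062,0.065],"twist":0.364},
    {"grip":-1,"slide":[-0.003,0.062,0.065],"twist":0.364},
    {"grip":-1,"slide":[-0.003,0.062,0.065],"twist":0.364}
  ]
}}

```text
time: 2.6
position: [444.6, -258.0, 120.3]
tool_rot: [-3.104, 0.477, 0.002]
force: [-0.5, 0.1, 0.5]
finger_gap: 85.3
grasp_force: 0.0
```

```bash
python3 go.py -108 444.4 -260.1 40
python3 - <<'E'
from h import *
T=vision.get_image("top");S=vision.get_image("side")
save(T,"a1.png",(340,180,460,310),3);save(S,"b1.png",(240,190,400,320),2.7)
a=cv2.imread("pics/a1.png");b=cv2.imread("pics/b1.png");h=min(a.shape[0],b.shape[0]);cv2.imwrite("pics/ab1.png",np.hstack([a[:h],b[:h]]))
E
```

```text
t 2.6 p [ 444.6 -258.   120.3] yawY -107.5 twist 0.009 q [-0.65  0.51  1.96  0.    0.68  1.22] gap 85.3 gf 0.0 F [-0.5  0.1  0.5]
[ 444.4 -260.1   40. ] [0.0006 0.0021 0.0803]
```

View pics/ab1.png

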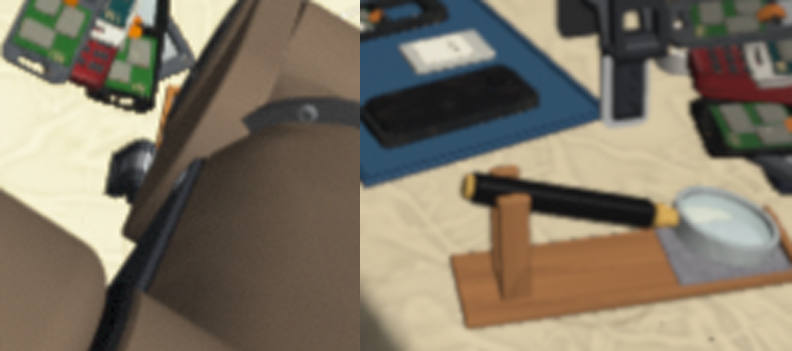

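The side view shows the open gripper clear above the handle, with the loupe undisturbed in its rest. I'll descend and grip.

Request:
{"fn": "send_rows", "kwargs": {
  "plan": [
    {"grip":-1,"slide":[0,0.001,0.04],"twist":0.01},
    {"grip":-1,"slide":[0,0.001,0.07],"twist":0.01},
    {"grip":-1,"slide":[0,0.001,0.08],"twist":0.01},
    {"grip":-1,"slide":[0,0.001,0.08],"twist":0.01},
    {"grip":0,"slide":[0,0.001,0.08],"twist":0.01}
  ],
  "newtons": 40
}}

```text
time: 3.2
position: [445.0, -259.3, 41.6]
tool_rot: [3.102, -0.496, 0.002]
force: [-0.1, -0.5, 0.5]
finger_gap: 73.1
grasp_force: 0.0
```

Request:
{"fn": "send_rows", "kwargs": {
  "plan": [
    {"grip":0.5,"slide":[0,0,0],"twist":0},
    {"grip":1,"slide":[0,0,0],"twist":0},
    {"grip":1,"slide":[0,0,0],"twist":0},
    {"grip":1,"slide":[0,0,0],"twist":0},
    {"grip":1,"slide":[0,0,0],"twist":0}
  ]
}}

```text
time: 3.7
position: [444.6, -259.4, 40.7]
tool_rot: [3.102, -0.498, 0.001]
force: [-0.8, 0.4, 5.1]
finger_gap: 13.0
grasp_force: 43.3
```

```bash
python3 go.py -108 444.4 -260.1 40
```

```text
t 3.7 p [ 444.6 -259.4   40.7] yawY -108.2 twist -0.004 q [-0.66  0.65  2.    0.    0.49  1.23] gap 13.0 gf 43.3 F [-0.8  0.4  5.1]
[ 444.4 -260.1   40. ] [0.     0.0007 0.0007]
```

Request:
{"fn": "send_rows", "kwargs": {
  "plan": [
    {"grip":1,"slide":[0,0,-0.02],"twist":0},
    {"grip":1,"slide":[0,0,-0.05],"twist":0},
    {"grip":1,"slide":[0,0,-0.085],"twist":0},
    {"grip":1,"slide":[0,0,-0.11],"twist":0},
    {"grip":1,"slide":[0,0,-0.11],"twist":0}
  ]
}}

```text
time: 4.2
position: [445.3, -259.9, 153.1]
tool_rot: [3.1, -0.497, 0.007]
force: [-0.1, -0.5, -1.4]
finger_gap: 13.3
grasp_force: 42.5
```

```bash
python3 go.py -18 368.3 -345.4 150
python3 - <<'E'
from h import *
S=vision.get_image("side");save(S,"b2.png",(220,130,420,320),3)
E
```

```text
t 4.2 p [ 445.3 -259.9  153.1] yawY -108.2 twist -1.575 q [-0.66  0.46  1.93  0.    0.75  1.23] gap 13.3 gf 42.5 F [-0.1 -0.5 -1.4]
[ 368.3 -345.4  150. ] [-0.0464  0.1053  0.0031]
```

View pics/b2.png

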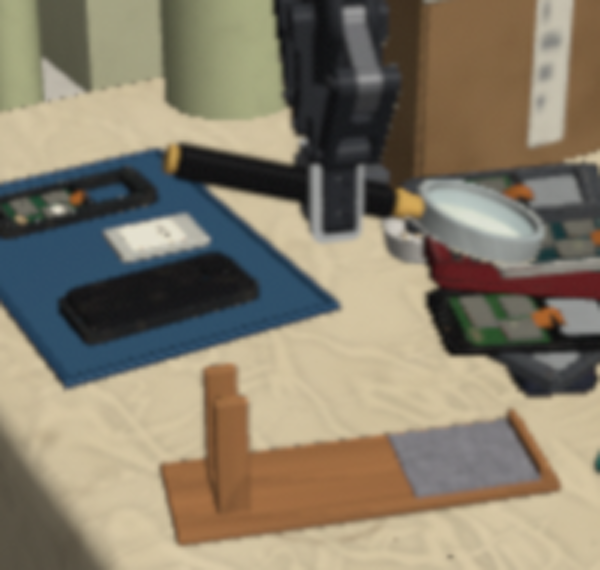

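The loupe is lifted cleanly and still tilted, with the lens at (480,220) in the crop. The yoke posts are free at (225,430). I'll rotate and bring the lens rim over the nearer post.

Request:
{"fn": "send_rows", "kwargs": {
  "plan": [
    {"grip":1,"slide":[-0.009,0.021,0.0],"twist":-0.13},
    {"grip":1,"slide":[-0.018,0.042,0.0],"twist":-0.27},
    {"grip":1,"slide":[-0.027,0.063,0.0],"twist":-0.41},
    {"grip":1,"slide":[-0.036,0.084,0.0],"twist":-0.55},
    {"grip":1,"slide":[-0.046,0.105,0.0],"twist":-0.69}
  ]
}}

```text
time: 4.75
position: [366.9, -344.8, 148.8]
tool_rot: [-3.084, -0.589, 0.002]
force: [0.4, -0.4, -0.4]
finger_gap: 13.5
grasp_force: 42.5
```

Request:
{"fn": "send_rows", "kwargs": {
  "plan": [
    {"grip":1,"slide":[0,0,0.0],"twist":-0.14},
    {"grip":1,"slide":[0,0,0.0],"twist":-0.28},
    {"grip":1,"slide":[0,0,0.0],"twist":-0.42},
    {"grip":1,"slide":[0,0,0.0],"twist":-0.56},
    {"grip":1,"slide":[0,0,0.0],"twist":-0.7}
  ]
}}

```text
time: 5.25
position: [367.5, -344.1, 148.7]
tool_rot: [-2.694, -1.611, 0.001]
force: [-0.2, -0.3, -0.9]
finger_gap: 13.2
grasp_force: 42.5
```

```bash
python3 go.py -18 368.3 -345.4 125
```

```text
t 5.25 p [ 367.5 -344.1  148.7] yawY -28.3 twist -0.179 q [-0.88  0.45  1.96  0.    0.74 -0.39] gap 13.2 gf 42.5 F [-0.2 -0.3 -0.9]
[ 368.3 -345.4  125. ] [-0.0007  0.0014  0.0237]
```

Request:
{"fn": "send_rows", "kwargs": {
  "plan": [
    {"grip":1,"slide":[0,0.001,0.01],"twist":-0.1},
    {"grip":1,"slide":[0,0.001,0.02],"twist":-0.18},
    {"grip":1,"slide":[0,0.001,0.035],"twist":-0.18},
    {"grip":1,"slide":[0,0.001,0.04],"twist":-0.18},
    {"grip":1,"slide":[0,0.001,0.04],"twist":-0.18}
  ],
  "newtons": 30
}}

```text
time: 5.75
position: [368.3, -344.6, 108.9]
tool_rot: [-2.544, -1.838, 0.0]
force: [-0.1, -0.6, -0.3]
finger_gap: 13.1
grasp_force: 42.5
```

```bash
python3 go.py -18 366.4 -351 69
python3 - <<'E'
from h import *
S=vision.get_image("side");save(S,"b3.png",(200,170,400,320),3)
E
```

```text
t 5.75 p [ 368.3 -344.6  108.9] yawY -18.3 twist -0.005 q [-0.88  0.52  1.99  0.    0.64 -0.56] gap 13.1 gf 42.5 F [-0.1 -0.6 -0.3]
[ 366.4 -351.    69. ] [-0.0068  0.0003  0.0399]
```

View pics/b3.png

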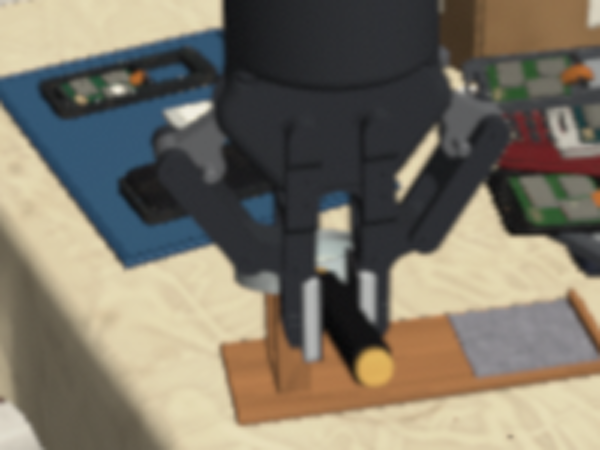

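The loupe points away from the camera with its lens over the post. I'll descend in steps, watching the force.

Request:
{"fn": "send_rows", "kwargs": {
  "plan": [
    {"grip":1,"slide":[0,0,0.006],"twist":0},
    {"grip":1,"slide":[-0.001,0,0.012],"twist":0},
    {"grip":1,"slide":[-0.002,0,0.016],"twist":0},
    {"grip":1,"slide":[-0.003,0,0.02],"twist":0},
    {"grip":1,"slide":[-0.003,0,0.02],"twist":0}
  ],
  "newtons": 25
}}

```text
time: 6.3
position: [367.8, -348.2, 90.0]
tool_rot: [2.546, 1.84, 0.0]
force: [1.2, -2.1, 2.8]
finger_gap: 13.3
grasp_force: 42.8
```

```bash
python3 go.py -18 366.4 -351 69
python3 - <<'E'
from h import *
print(state()["wrist_torque"])
E
```

```text
t 6.3 p [ 367.8 -348.2   90. ] yawY -18.3 twist -0.005 q [-0.89  0.55  2.    0.    0.59 -0.57] gap 13.3 gf 42.8 F [ 1.2 -2.1  2.8]
[ 366.4 -351.    69. ] [-0.0031 -0.0005  0.021 ]
[-0.03868511 -0.15007319 -0.05892777]
```

Request:
{"fn": "send_rows", "kwargs": {
  "plan": [
    {"grip":1,"slide":[-0.001,0,0.006],"twist":0},
    {"grip":1,"slide":[-0.002,0,0.011],"twist":0},
    {"grip":1,"slide":[-0.003,0,0.016],"twist":0},
    {"grip":1,"slide":[-0.003,0,0.019],"twist":0},
    {"grip":1,"slide":[-0.003,0,0.019],"twist":0}
  ]
}}

```text
time: 6.8
position: [366.8, -350.7, 70.8]
tool_rot: [-2.546, -1.84, -0.0]
force: [1.0, -1.6, 2.7]
finger_gap: 13.4
grasp_force: 42.8
```

```bash
python3 go.py -18 366.4 -351 69
python3 - <<'E'
from h import *
print(state()["wrist_torque"])
S=vision.get_image("side");T=vision.get_image("top");a=S["image"][170:320,200:400];b=T["image"][190:340,350:500]
cv2.imwrite("pics/b4.png",cv2.resize(np.hstack([a,b])[:,:,::-1],None,fx=2.2,fy=2.2,interpolation=cv2.INTER_CUBIC))
E
```

```text
t 6.8 p [ 366.8 -350.7   70.8] yawY -18.3 twist -0.005 q [-0.89  0.59  2.    0.    0.55 -0.57] gap 13.4 gf 42.8 F [ 1.  -1.6  2.7]
[ 366.4 -351.    69. ] [-0.0004 -0.0003  0.0018]
[ 0.02916483 -0.09787652 -0.08322406]
```

View pics/b4.png

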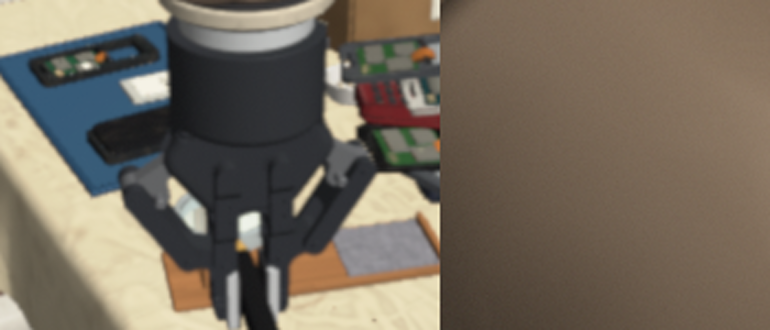

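Request:
{"fn": "send_rows", "kwargs": {
  "plan": [
    {"grip":1,"slide":[0,0,0.002],"twist":0},
    {"grip":1,"slide":[0,0,0.002],"twist":0},
    {"grip":1,"slide":[0,0,0.002],"twist":0},
    {"grip":1,"slide":[0,0,-0.02],"twist":0},
    {"grip":1,"slide":[0,0,-0.06],"twist":0}
  ],
  "newtons": 40
}}

```text
time: 7.4
position: [366.0, -349.5, 129.8]
tool_rot: [-2.541, -1.837, 0.0]
force: [-0.8, -0.8, 0.2]
finger_gap: 13.4
grasp_force: 42.3
```

```bash
python3 go.py 10 455.5 -2.6 160
```

```text
t 7.4 p [ 366.  -349.5  129.8] yawY -18.3 twist -0.493 q [-0.89  0.49  1.96  0.    0.7  -0.57] gap 13.4 gf 42.3 F [-0.8 -0.8  0.2]
[455.5  -2.6 160. ] [ 0.3576 -0.0239 -0.0288]
```

Request:
{"fn": "send_rows", "kwargs": {
  "plan": [
    {"grip":1,"slide":[0.03,-0.002,-0.028],"twist":-0.06},
    {"grip":1,"slide":[0.07,-0.005,-0.028],"twist":-0.12},
    {"grip":1,"slide":[0.11,-0.008,-0.028],"twist":-0.18},
    {"grip":1,"slide":[0.155,-0.011,-0.028],"twist":-0.24},
    {"grip":1,"slide":[0.2,-0.014,-0.028],"twist":-0.3}
  ]
}}

```text
time: 7.9
position: [416.0, -154.6, 159.2]
tool_rot: [-2.24, -2.202, 0.0]
force: [1.4, -0.2, -1.4]
finger_gap: 13.0
grasp_force: 42.3
```

```bash
python3 go.py 10 455.5 -2.6 160
```

```text
t 7.9 p [ 416.  -154.6  159.2] yawY -1.0 twist -0.191 q [-0.5   0.37  2.08  0.    0.69 -0.49] gap 13.0 gf 42.3 F [ 1.4 -0.2 -1.4]
[455.5  -2.6 160. ] [ 0.1526  0.0369 -0.0008]
```

Request:
{"fn": "send_rows", "kwargs": {
  "plan": [
    {"grip":1,"slide":[0.04,0.01,0],"twist":-0.05},
    {"grip":1,"slide":[0.08,0.02,0],"twist":-0.1},
    {"grip":1,"slide":[0.12,0.03,0],"twist":-0.15},
    {"grip":1,"slide":[0.145,0.035,0],"twist":-0.19},
    {"grip":1,"slide":[0.153,0.037,0.015],"twist":-0.19}
  ]
}}

```text
time: 8.4
position: [456.7, -1.8, 145.0]
tool_rot: [2.017, 2.406, 0.002]
force: [-0.8, 0.1, -0.6]
finger_gap: 13.4
grasp_force: 42.4
```

Request:
{"fn": "send_rows", "kwargs": {
  "plan": [
    {"grip":1,"slide":[0,0,0.01],"twist":0},
    {"grip":1,"slide":[0,0,0.018],"twist":0},
    {"grip":1,"slide":[0,0,0.018],"twist":0},
    {"grip":1,"slide":[0,0,0.018],"twist":0},
    {"grip":1,"slide":[0,0,0.018],"twist":0}
  ]
}}

```text
time: 8.9
position: [456.3, -4.7, 126.6]
tool_rot: [2.025, 2.402, 0.0]
force: [-0.4, 0.4, -0.3]
finger_gap: 13.1
grasp_force: 42.3
```

```bash
python3 go.py 10 455.5 -2.6 127
python3 - <<'E'
from h import *
import pickle
S=vision.get_image("side");T=vision.get_image("top");pickle.dump((S,T),open("f.pkl","wb"));a=S["image"][130:290,160:350];b=T["image"][200:360,200:360]
cv2.imwrite("pics/b5.png",cv2.resize(np.hstack([a,b])[:,:,::-1],None,fx=2.25,fy=2.25,interpolation=cv2.INTER_CUBIC))
p=state()["position"];u=np.array([np.cos(np.radians(100)),np.sin(np.radians(100)),0])
for k in(70,40,28,-72): print(k,proj(S,p+[0,0,4]+k*u),proj(T,p+[0,0,4]+k*u))
E
```

```text
t 8.9 p [456.3  -4.7 126.6] yawY 9.7 twist -0.005 q [-0.16  0.44  2.09  0.    0.62 -0.33] gap 13.1 gf 42.3 F [-0.4  0.4 -0.3]
[455.5  -2.6 127. ] [ 0.0022 -0.0004 -0.0004]
70 (np.float64(234.70388808520062), np.float64(139.3147678365844)) (np.float64(236.87330438447574), np.float64(265.89571773152863))
40 (np.float64(243.73285582981862), np.float64(143.64066978313386)) (np.float64(252.89077273274344), np.float64(261.69645752635205))
28 (np.float64(247.4676709060372), np.float64(145.43054982845712)) (np.float64(259.29252782592016), np.float64(260.0145284117108))
-72 (np.float64(281.6318296706725), np.float64(161.81622712575358)) (np.float64(312.380511707467), np.float64(245.98919794518312))
```

View pics/b5.png

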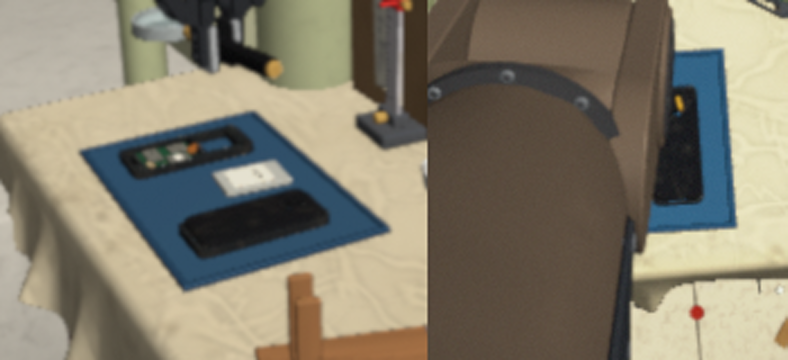

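The side view shows the lens near (231,140), the loupe about level and its tail at (281,160). In the top view the arm hides the lens, but the tail shows at (312.4,245.6), matching the prediction of (312.4,246.0). I'll zoom in on the side view to get height and tilt.

Run:
```python
from h import *
import pickle
S,T=pickle.load(open("f.pkl","rb"));save(S,"z1.png",(205,100,345,200),5.5)
im=S["image"].astype(int)
b=(im[...,0]-im[...,2]>60)&(im[...,0]>150)&(im[...,1]>90);y,x=np.nonzero(b[150:170,268:292]);print("brass tail",x.mean()+268,y.mean()+150,len(x))
# overlay-free predictions in crop px
p=np.array([455.9,-3.5,126.6]);u=np.array([np.cos(np.radians(99.7)),np.sin(np.radians(99.7)),0]);v=np.array([-u[1],u[0],0])
for a in range(0,360,45):
    for z in(-6,6):
        q=p+[0,0,4+z]+70*u+30*(np.cos(np.radians(a))*u+np.sin(np.radians(a))*v);w=proj(S,q);print(a,z,round((w[0]-205+.5)*5.5),round((w[1]-100+.5)*5.5))
```

```text
brass tail 281.9 160.225 40
0 -6 119 212
0 6 116 179
45 -6 78 233
45 6 75 199
90 -6 87 257
90 6 84 222
135 -6 145 268
135 6 142 233
180 -6 215 259
180 6 213 225
225 -6 255 237
225 6 253 203
270 -6 242 215
270 6 240 181
315 -6 186 205
315 6 184 171
```

View pics/z1.png

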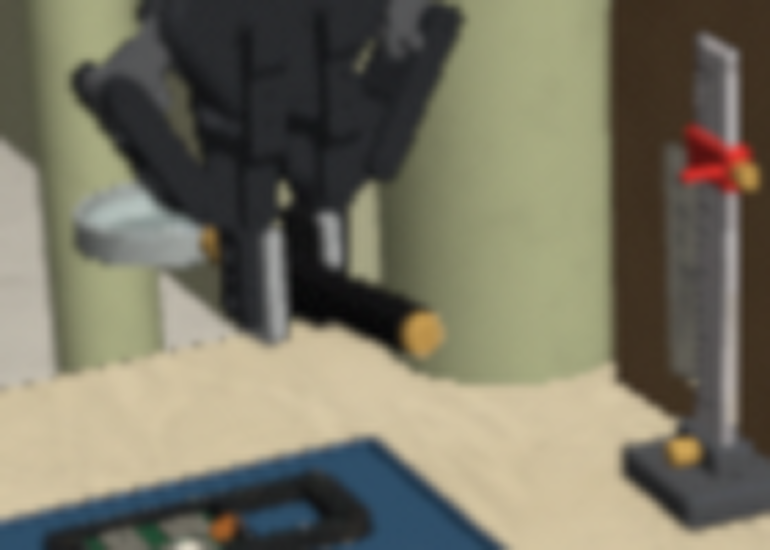

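The predicted lens outline (left edge 75, bottom 268) fits the picture (75, 267). The tail sits slightly high, which puts the tilt at about 1 deg. I'll check the chip and pointer height across both views, using the 170 mm rule top as a control.

Run:
```python
from h import *
import pickle
np.set_printoptions(precision=1,suppress=True)
T=pickle.load(open("top.pkl","rb"));S=pickle.load(open("side.pkl","rb"))
print("rule top",tri(T,(250.4,158.6),S,(335.2,107.9)))
print("tip",tri(T,(259.6,176.5),S,(328.6,131)))
im=S["image"][190:212,225:260].astype(int);k=im.min(2)>150;y,x=np.nonzero(k);print(list(zip(x+225,y+190)))
c=(x.mean()+225,y.mean()+190);print("chip tri",tri(T,(246.1,273),S,c),onz(S,*c,9))
print(proj(S,np.array([443.3,66.3,9])))
ps=[]
for _ in range(6): vision.get_image("side"); s=state();ps.append(s["position"])
p=np.mean(ps,0);print(p,np.std(ps,0));u=np.array([np.cos(np.radians(99.7)),np.sin(np.radians(99.7)),0]);print("lens",p+70.2*u+[0,0,4])
# rim edge profile: column through bottom of the rim
I=S["image"][:,:,0]
f=vision.get_image("side")["image"].astype(int)
for X in(225,228,231): print(X,[tuple(f[v,X]) [2]for v in range(128,154)])
```

```text
rule top (array([634. ,  24.4, 170. ]), np.float64(0.6170725489927201))
tip (array([611.9,  13.2, 131. ]), np.float64(1.9015883943958074))
[(np.int64(237), np.int64(199)), (np.int64(238), np.int64(199)), (np.int64(239), np.int64(199)), (np.int64(240), np.int64(199)), (np.int64(238), np.int64(200)), (np.int64(239), np.int64(200)), (np.int64(240), np.int64(200)), (np.int64(258), np.int64(206)), (np.int64(259), np.int64(206)), (np.int64(256), np.int64(207)), (np.int64(257), np.int64(207)), (np.int64(258), np.int64(207)), (np.int64(259), np.int64(207)), (np.int64(257), np.int64(208)), (np.int64(258), np.int64(208)), (np.int64(259), np.int64(208)), (np.int64(257), np.int64(209)), (np.int64(258), np.int64(209)), (np.int64(259), np.int64(209)), (np.int64(258), np.int64(210)), (np.int64(259), np.int64(210)), (np.int64(259), np.int64(211))]
chip tri (array([456.5,  65.2,  -9.9]), np.float64(23.809161160345116)) [454.2  28.1   9. ]
(np.float64(238.6058114892092), np.float64(198.84664075148623))
[456.3  -4.3 126.5] [0.  0.1 0.1]
lens [444.4  64.9 130.5]
225 [np.int64(121), np.int64(128), np.int
[... 432 characters left out ...]
.int64(141), np.int64(157), np.int64(166), np.int64(178), np.int64(186), np.int64(185), np.int64(171), np.int64(151), np.int64(144), np.int64(145), np.int64(141), np.int64(134), np.int64(131), np.int64(130), np.int64(130), np.int64(129), np.int64(128), np.int64(127), np.int64(127), np.int64(128), np.int64(128)]
231 [np.int64(36), np.int64(28), np.int64(28), np.int64(35), np.int64(44), np.int64(63), np.int64(97), np.int64(139), np.int64(169), np.int64(182), np.int64(180), np.int64(164), np.int64(147), np.int64(147), np.int64(151), np.int64(149), np.int64(143), np.int64(140), np.int64(139), np.int64(135), np.int64(125), np.int64(117), np.int64(115), np.int64(115), np.int64(115), np.int64(115)]
```

Request:
{"fn": "send_rows", "kwargs": {
  "plan": [
    {"grip":1,"slide":[0.0015,-0.001,-0.001],"twist":0},
    {"grip":1,"slide":[0.0015,-0.001,-0.001],"twist":0},
    {"grip":1,"slide":[0.0015,-0.001,-0.001],"twist":0},
    {"grip":1,"slide":[0.0015,-0.001,-0.001],"twist":0},
    {"grip":1,"slide":[0.0015,-0.001,-0.001],"twist":0}
  ]
}}

```text
time: 9.85
position: [455.0, -2.8, 127.3]
tool_rot: [-2.024, -2.403, -0.0]
force: [-0.0, 0.5, -0.9]
finger_gap: 12.9
grasp_force: 42.3
```

Run:
```python
from h import *
for _ in range(8): c=vision.get_image("side")
s=state();p=s["position"];a=np.radians(99.7);print("lens",p+70.2*np.array([np.cos(a),np.sin(a),0])+[0,0,4],abs(s["qd"]).max(),s["grasp_force"])
im=c["image"].astype(int);b=(im[...,0]-im[...,2]>60)&(im[...,0]>150)&(im[...,1]>90);y,x=np.nonzero(b[150:170,268:292]);print("tail",x.mean()+268,y.mean()+150)
```

```text
lens [443.1338309   66.34870466 131.27672751] 0.0017905421205986513 42.34385848045349
tail 280.55555555555554 159.33333333333334
```

The lens is at (443.1, 66.3, 131.3), and the targets are (443.3, 66.3) for the chip and 131.0 for the height. It is holding steady, so I'm handing in the job.

```bash
python3 -c "
from rig import ticket
print(ticket.close_job())"
```

```text
the job is handed in; nothing more can be done
None
```

The job is handed in: the robot holds the loupe steady over the open phone's chip, with the lens centre within about 1 mm of the measured chip and pointer height (131 mm) by the arm's own position reading, and level to within about 1–2° as estimated from the side camera, since the arm hid the lens from the top one.

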